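# Offer up the stamping punch to a pendant blank

### The arm

A 7-joint arm with a two-finger parallel gripper is mounted at the origin on the work surface. World frame = base frame: x ahead of the robot, y to its left, z up, the work surface at z = 0. Lengths are in m, angles in rad, forces in N, time in s.
With the tool pointing down it reaches from about 0.425 to 0.925 m from the base axis. Payload 6.8 kg.
Tool frame: the origin (TCP) lies at the very end of the fingers, on their centre line; the grasp point (between the pads) lies 19 mm behind it; z points along the fingers, y is the line along which they close (so a half turn about z gives the same grasp; the last joint's range is limited). The gripper opens to 85 mm and grips with 20 to 120 N. Pads are 22 mm wide; open, the fingers measure 114 mm over their backs; the gripper's body (76 mm by 85 mm) begins 54 mm behind the grasp point. The pads swing forward as they close: fully open they stand 13 mm farther back than shut.
Start: joints at [-0.108, 0.477, 0.022, 1.555, -0.011, 1.109, -0.083], TCP at [0.675, 0, 0.231] pointing down, gripper open.
Joint ranges: [-2.96, 2.96], [-0.34, 2.1], [-1.41, 1.46], [0.24, 2.44], [-1.37, 4.51], [0.17, 1.92], [-2.96, 2.96]. Speed limits (rad/s): [2.39, 2.39, 3.14, 3.14, 3.14, 3.14, 3.14].

### API

Orientations are given as a unit quaternion [w, x, y, z].
In Python, from station import bot gives the robot as it stands. The module is installed in compiled form; this text tells all that it offers.
- The arm moves only by the shell command python3 -m jog 'ROWS' [OPENING] [FORCE]. ROWS is JSON, a list of rows, each a list of 4 numbers: the shift along the tool's x, y, z in cm, then the turn about the tool's z in rad. In form: [[x, y, z, spin], ...]. A call has 1 to 20 rows; each row is the pose to reach, as a shift and turn from the pose commanded when the call began, along the tool's axes at that moment; what a row does not reach only later rows make up. A row lasts 1/12 s, in which the tool goes at most 41.7 mm and 7.16 degrees, less where a joint would pass 70% of its speed; a pose out of reach is approached as far as the arm can. A call with a gripper value outside its range is refused whole. OPENING is the closure, from -1 (fully open) to 1 (shut), set as the call begins (- or left out, the last holds). The fingers move at their own pace and stop on an object; FORCE is the grip in N (left out, the last holds). Time passes only in rows, so rows that repeat a pose let the fingers close. It gives the time, the measured TCP pose, the force, the opening and the grip force at its end, in the units of the state.
- bot.get_obs(): the state, without advancing time (a new reading comes with each control period).
- bot.read_camera(name): name is "scene" or "side" or "wrist"; returns a dict with "pixels" (384x512x3 uint8, red, green, blue), "depth" (384x512 float32, m along the optical axis (not along the pixel's ray), 0 where there is no reading), "fovy" (degrees; the focal length in pixels is half the picture's height over the tangent of half this angle, whatever the lens; pixels are square), "cx", "cy" (the principal point, pixels), "pose" (4x4, takes a point from camera to world coordinates). Camera axes: x right, y down, z forward; pixel columns grow to the right and rows downward; lengths in m; the calibration is good to about 2 mm. A picture is of the moment at which its call begins.
- bot.hand_in(): hands the job in; it is judged then, once.
The state is a dict: "t": time; "q": joint angles; "joint_vel": joint speeds; "joint_torque": joint torques, N m; "eef_pos": TCP position; "tool_rot": TCP orientation; "contact_force": force on the tool from outside, world axes, zero at the start; "torque": the same for the moment, N m; "gripper_width": opening from 0.0 (shut) to 1.0 (fully open); "grasp_force": force on a finger pad.
Only numpy, scipy, OpenCV 4.12 (cv2) and the standard library are available. Lean on these libraries where they do the work, as an engineer would, in place of code of your own. Each camera call takes 0.05 s, during which the arm holds its last target. There are 200 camera calls.

### The job

Put the two wood chips that lie on the steel bench block into the scrap bin. Then take the blue punch from its stand, lift it over the rack of gravers without touching the rack, and hold it still, upright and centred, about 10 mm above the copper pendant blank, its long side in line with the blank's long side; the punch must never touch the block or the blank. Finish while holding it there, for the jeweller to check the alignment, and leave the red punch, silver ring, jar and hammer where they are.

Things in the scene. Friction and masses are not known exactly. Their poses are not given: they have to be found in the camera images.
- bench_block: Fixed dark steel bench block, 140 (its x) x 120 (its y) x 22 mm high, edges rounded; stands on the bench, turned by up to about 35 degrees either way. Origin: centre of its underside, z up.
- blank (a point): Centre of the top face of the copper pendant blank, a flat plate 44 (x) x 26 (y) x 3 mm fixed on the middle of the bench block (top face 25 mm above the bench). x lies along the blank's long side, towards its small flat hanging loop; z up. Which end of the punch faces the loop does not matter.
- chip_long: Loose pale wood chip, a block 34 (its x) x 20 (its y) x 16 mm high, about 20 g, lying on top of the copper blank. Origin: centre of its underside; z up at the start.
- chip_short: Loose pale wood chip, a block 30 (its x) x 18 (its y) x 15 mm high, about 20 g, lying on the bench block near one of its 120 mm sides. Origin: centre of its underside; z up at the start.
- scrap_bin: Fixed open grey plastic bin, 160 (its x) x 130 (its y) x 70 mm high outside, walls 4 mm; to the right (-y) of the block. Origin: centre of its underside, z up.
- graver_rack: Fixed dark wooden bar 280 (its x) x 45 (its y) x 35 mm high with five upright gravers with mushroom-shaped wooden handles, 100 mm high in all, standing between the punch stand and the bench block like a fence. Origin: centre of its underside, z up. It must not be touched by the robot or by what it carries.
- punch_stand: Fixed pale wooden block 150 (its x) x 60 (its y) x 35 mm high to the left (+y) of the rack, with two rectangular sockets 40 mm either side of its middle along x, 27 x 19 mm wide (1.5 mm play all round), 25 mm deep (socket floor 10 mm above the bench). Origin: centre of its underside, z up.
- punch_blue: The punch to use: loose upright steel bar, 24 (its x) x 16 (its y) x 90 mm high, 0.2 kg or so, its upper 40 mm painted blue; its lowest 15 mm are narrowed to the 20 (x) x 10 (y) mm stamping face. It stands in one of the two sockets (either one), 65 mm of it showing. Origin: centre of the stamping face (underside), z up along the bar.
- punch_red: The same punch with its upper 40 mm painted red, in the other socket, 80 mm from the blue one. Leave it there. Origin: centre of its underside.
- silver_ring: Loose silver finger ring lying flat between robot and block, 26 mm across, 6 mm high. Leave it alone. Origin: centre of its underside.
- jar: Loose amber glass jar with black cap, 44 mm across, 55 mm high, beyond the block. Leave it alone. Origin: centre of its underside.
- hammer: Loose hammer lying beyond the scrap bin, about 220 mm long, roughly along y. Leave it alone. Its x runs along the handle towards the head.
Things that resemble listed ones, but are neither listed nor needed, are in the scene too. What is shaped like the chip_short but black or green is not meant.

How it is judged:
By the outcome, as a careful person would: the job done as asked, in the order asked, and still so for the second after the job is handed in, while the arm keeps its last pose, push and grip.
It also fails if it takes over 72 s, if anything falls off the work surface, if the arm or the gripper's body presses on something with over 40 N, if the wrist force passes 120 N, or if a joint passes its speed limit or range.

## Working session

There is one attempt and no reset: what is moved stays moved. The work goes in short steps, Python scripts to look and compute and a shell command to move; the robot and the scene stay as the last step left them, time stands still between calls to the robot, and variables do not carry over. Pictures are saved under pics/ and viewed, at most 10 in all, crops included, and the job is handed in when it is done.

```bash
mkdir -p pics
cat > h.py <<'E'
import numpy as np, cv2
from station import bot
def cam(n):
    c=bot.read_camera(n); d=c["depth"]; h,w=d.shape
    f=h/2/np.tan(np.radians(c["fovy"])/2)
    u,v=np.meshgrid(np.arange(w),np.arange(h))
    P=np.stack([(u-c["cx"])/f*d,(v-c["cy"])/f*d,d,np.ones_like(d)],-1)@c["pose"].T
    P=P[...,:3]; P[d==0]=np.nan
    return c["pixels"],P,c
def save(n,im): cv2.imwrite("pics/"+n+".png",im[...,::-1])
E
python3 - <<'E'
from h import *
ims=[]
for n in("scene","side"):
    im,P,c=cam(n); np.savez(n,im=im,P=P); ims.append(im); save(n,cv2.resize(im,(800,600)))
    print(n,c["pose"][:3].round(3).tolist(),c["fovy"])
print(bot.get_obs())
E
```

```text
scene [[-0.183, 0.837, -0.516, 0.99], [0.983, 0.15, -0.107, 0.09], [-0.012, -0.527, -0.85, 0.699]] 57.08269182104097
side [[-0.939, -0.274, 0.209, 0.339], [-0.344, 0.715, -0.609, 0.651], [0.017, -0.644, -0.765, 0.872]] 52.47625047877197
{'t': 0.1, 'q': array([-0.10808216,  0.47775033,  0.02234863,  1.55633616, -0.01148823,
        1.10930674, -0.08310389]), 'joint_vel': array([-0.00219702, -0.00255019, -0.00057843, -0.00294754,  0.00036672,
       -0.00091157,  0.00047121]), 'joint_torque': array([ 5.69385389e-03, -5.97765398e+01,  1.61440808e+00, -2.81952703e+01,
        1.29656185e-02,  5.02699884e-03, -1.13572563e-05]), 'eef_pos': array([ 6.74469980e-01, -2.99230717e-05,  2.30407943e-01]), 'tool_rot': array([-5.41252730e-04,  7.07107094e-01,  7.07105974e-01, -6.37291957e-04]), 'contact_force': array([-1.25697463,  0.07182296,  0.65287157]), 'torque': array([-0.01820461,  0.03397651,  0.04389083]), 'grasp_force': 0.0, 'gripper_width': 1.0016712074074432}
```

View pics/scene.png

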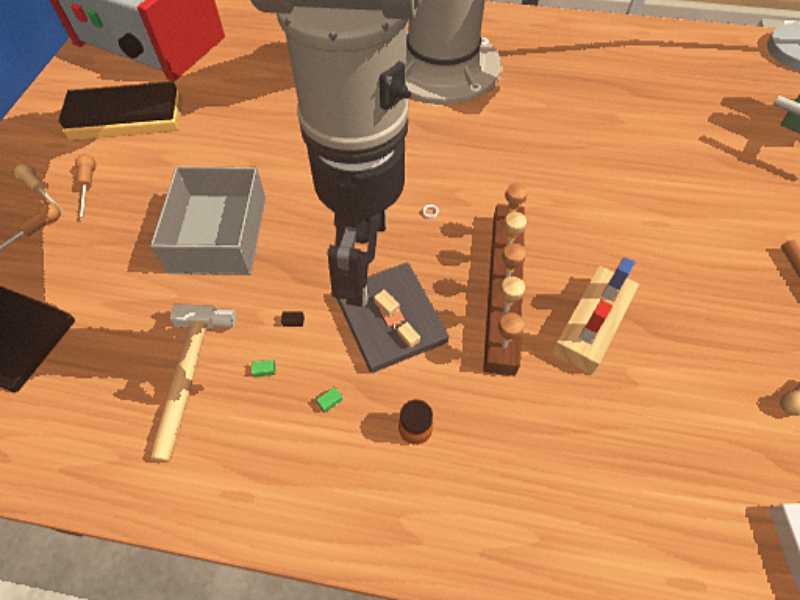

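View pics/side.png

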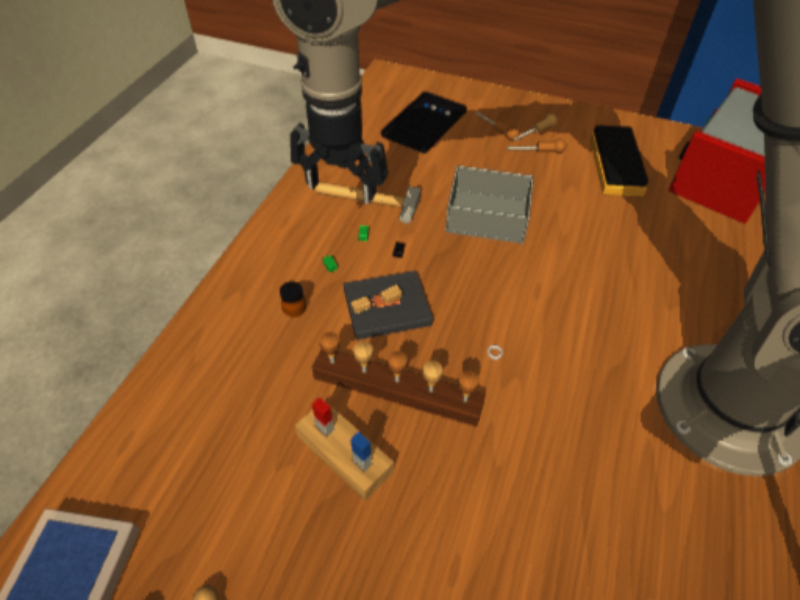

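The scene view shows two pale chips on the dark block, at (387,302) and (406,334). The black (292,318) and green (263,368), (329,400) look-alikes lie on the bench. The blue punch is at (622,270), red at (600,318), rack handles x≈515, bin (210,220). The side view agrees: chips (390,295) and (361,305), blue (361,448), red (322,412).

```bash
cat > m.py <<'E'
from h import *
def rect(n,p):
    r=cv2.minAreaRect((p[:,:2]*1000).astype(np.float32)); print(n,len(p),"c",np.round(r[0],1),"size",np.round(r[1],1),"ang",round(r[2],1),"z",np.nanpercentile(p[:,2]*1000,[5,50,95]).round(1))
if __name__=="__main__":
  for n in("scene","side"):
    d=np.load(n+".npz"); P=d["P"]; im=d["im"]; hsv=cv2.cvtColor(im,cv2.COLOR_RGB2HSV); H,S,V=[hsv[...,i].astype(int) for i in range(3)]
    z=P[...,2]; x=P[...,0]; y=P[...,1]
    print(n)
    def go(name,m,k=1):
        m=m&np.isfinite(z)
        nn,lab,st,_=cv2.connectedComponentsWithStats(m.astype(np.uint8))
        for i in (np.argsort(-st[1:,4])[:k]+1 if nn>1 else []):
            if st[i,4]>8: print(st[i,:4]*800//512,end=" "); rect(name,P[lab==i])
    s=(800/512)
    R=lambda a,b,c,e:(lambda m:(m.__setitem__((slice(int(b/s),int(e/s)),slice(int(a/s),int(c/s))),True),m)[1])(np.zeros(z.shape,bool))
    blk=R(330,260,450,375) if n=="scene" else R(340,265,440,340)
    go("block",blk&(abs(z-.022)<.004)&(S<110)&(V<110))
    go("chiptop",blk&(z>.034)&(z<.048)&(S>50),2)
    go("chip",blk&(z>.027)&(z<.048)&(S>50),2)
    go("copper",blk&(abs(z-.025)<.004)&(S>110))
    r=R(550,250,650,380) if n=="scene" else R(290,390,400,500)
    go("stand",r&(abs(z-.035)<.004)); go("punchtop",r&(abs(z-.085-.015)<.005),2)
    go("blue",r&(H>100)&(H<130)&(S>100)); go("red",r&((H<6)|(H>172))&(S>180))
    r=R(480,175,530,380) if n=="scene" else R(310,330,490,425)
    go("handles",r&(z>.075),5); go("rackbar",r&(abs(z-.035)<.004)); 
    r=R(150,160,270,275) if n=="scene" else R(440,160,540,245)
    go("binrim",r&(abs(z-.07)<.006)); go("binfloor",r&(z<.015)&(S<60))
E
python3 m.py
```

```text
scene
[337 264 106 104] block 1105 c [600.3   5.5] size [138.4 118.2] ang 34.3 z [20.4 22.6 24.5]
[373 289  26  25] chiptop 143 c [592.8  -1. ] size [34.  20.6] ang 52.0 z [35.8 41.4 43.3]
[396 321  23  21] chiptop 111 c [635.4  38.3] size [29.7 17.8] ang 48.8 z [35.5 37.7 39.5]
[373 289  26  28] chip 170 c [ 5.934e+02 -3.000e-01] size [35.8 20.6] ang 52.0 z [29.7 41.  43.2]
[396 321  23  25] chip 133 c [635.5  38. ] size [29.7 18.2] ang 47.8 z [29.6 37.3 39.4]
[379 307  25  18] copper 104 c [607.1  10. ] size [27.9 31.6] ang 17.2 z [23.3 25.6 28. ]
[556 265  82 100] stand 1304 c [554.9 293.3] size [ 59.5 153. ] ang 67.5 z [33.4 35.4 37.4]
[592 300  20  20] punchtop 99 c [592.5 278.1] size [15.9 25.9] ang 68.3 z [ 96.9 100.2 101.8]
[617 256  17  18] punchtop 86 c [519.5 308.5] size [15.9 24.8] ang 68.5 z [ 97.3 100.1 101.8]
[618 257  15  17] blue 65 c [519.3 309. ] size [14.9 22.5] ang 68.7 z [ 98.6 100.2 101.9]
[585 300  26  32] red 165 c [593.  278.2] size [15.4 25.2] ang 66.9 z [ 66.3  97.4 101.3]
[498 312  25  26] handles 216 c [631.4 166.6] size [30.5 29.2] ang 7.8 z [ 87.   97.
[... 1717 characters left out ...]
e [29.2 28.9] ang 42.5 z [ 86.   97.6 100.8]
[421 359  20  21] handles 147 c [462.  163.3] size [28.4 31.5] ang 20.3 z [ 86.7  97.7 101.1]
[387 350  20  21] handles 145 c [515.9 164.6] size [29.7 28.9] ang 84.8 z [ 86.1  97.1 101.2]
[353 340  20  20] handles 140 c [572.1 167. ] size [28.7 29.6] ang 1.7 z [ 86.7  97.4 100.9]
[320 331  20  20] handles 137 c [628.  170.2] size [28.8 29.4] ang 77.7 z [ 85.6  97.3 101.6]
[312 348 173  68] rackbar 1549 c [517.2 164.6] size [279.8  47.1] ang 1.9 z [32.4 35.2 37.6]
[446 165  85  54] binrim 301 c [ 489.  -295.1] size [159.9 137. ] ang 9.1 z [64.6 69.3 72.5]
[453 187  73  28] binfloor 557 c [ 495.1 -334.2] size [152.5  56.4] ang 9.2 z [ 2.1  5.4 12.2]
```

```bash
python3 -m jog '[[0,-2,2,0.1],[0,-4,4,0.2],[0,-6,6,0.32],[0,-7.5,7.5,0.44],[0,-8.2,8,0.55],[0,-8.2,8,0.646],[0,-8.2,8,0.646],[0,-8.2,8,0.646]]' 0
cat > w.py <<'E'
from m import *
import sys
im,P,c=cam("wrist"); np.savez("wrist",im=im,P=P); save(sys.argv[1],cv2.resize(im,(800,600)))
z=P[...,2]; print(bot.get_obs()["eef_pos"],bot.get_obs()["gripper_width"])
hsv=cv2.cvtColor(im,cv2.COLOR_RGB2HSV)
x,y=P[...,0],P[...,1]; near=(np.hypot(x-.6,y-.007)<.1)&np.isfinite(z)
for nm,m in(("chips",near&(z>.034)&(z<.05)),("block",near&(abs(z-.022)<.003)&(hsv[...,1]<110)),("copper",near&(abs(z-.025)<.004)&(hsv[...,1]>110))):
    k,lab,st,_=cv2.connectedComponentsWithStats(m.astype(np.uint8))
    for i in range(1,k):
        if st[i,4]>150: print(st[i,:4]*800//512,end=" "); rect(nm,P[lab==i])
E
python3 w.py wrist1
```

```text
t: 0.77
eef_pos: [0.5931, 0.0002, 0.1512]
tool_rot: [0.0, 0.894, 0.448, -0.0]
contact_force: [0.7, 0.2, 0.2]
gripper_width: 0.498
grasp_force: 0.0
[5.93354057e-01 1.58291463e-04 1.51406100e-01] 0.5039272995695422
[396 178  34  53] chips 620 c [633.1  37.4] size [30.  17.9] ang 47.6 z [36.1 37.3 38.4]
[379 267  32  54] chips 685 c [590.8  -1.3] size [34.2 19.7] ang 53.0 z [39.9 41.2 42.2]
[285 142 232 246] block 12711 c [596.8   4.6] size [139.  119.5] ang 34.2 z [21.1 22.3 23.4]
[379 229  48  90] copper 553 c [599.9   5.4] size [60.7 28.5] ang 40.8 z [22.3 25.1 26.6]
```

View pics/wrist1.png

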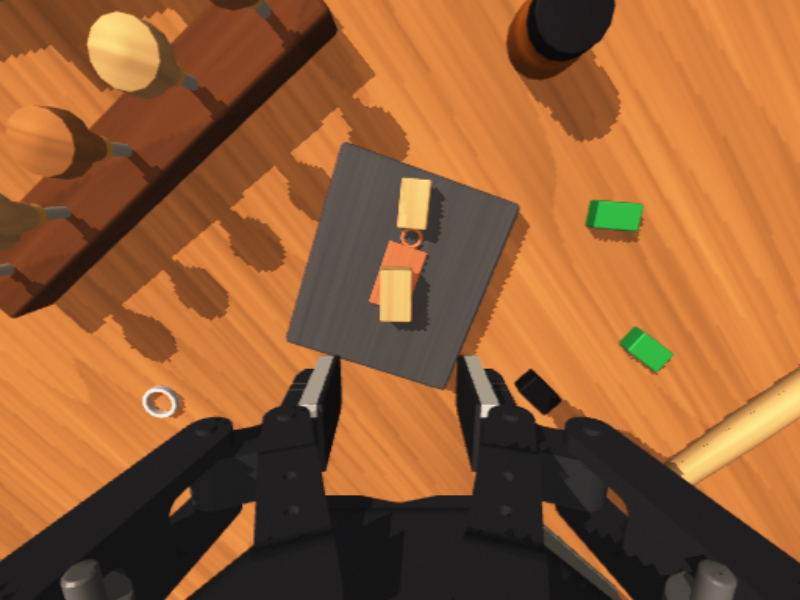

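Candidates in the wrist view: pale chips (396,295) and (414,203) on the block; black (538,391) and green (615,215), (646,350) on the bench. The pale ones fit in colour and place (34x20x16 and 30x18x15 measured). Confirming in one crop.

```bash
python3 -c "
from h import *
im=np.load('wrist.npz')['im']; save('crop1',cv2.resize(im[85:255,175:430],(765,510),interpolation=cv2.INTER_CUBIC))"
```

```text
(no output)
```

View pics/crop1.png

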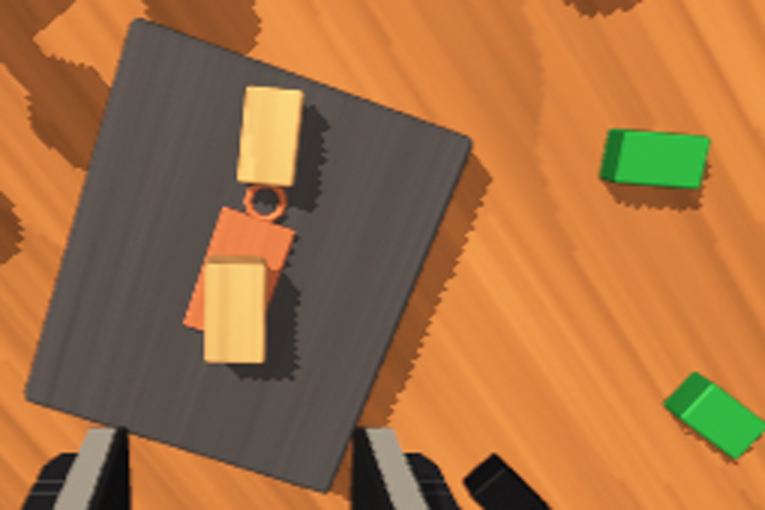

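The crop shows the long chip (235,312) on the blank's rear half and the short chip (270,137) past the loop (265,203), with the blank in line with the block. These are the two that are meant, so I grasp the long chip.

```bash
python3 -m jog '[[-0.16,-0.1,3,0],[-0.16,-0.1,6,0],[-0.16,-0.1,9,0],[-0.16,-0.1,10.8,0],[-0.16,-0.1,11.8,0],[-0.16,-0.1,12.3,0],[-0.16,-0.1,12.3,0],[-0.16,-0.1,12.3,0]]' 0
python3 -m jog '[[0,0,0,0],[0,0,0,0],[0,0,0,0],[0,0,0,0],[0,0,0,0],[0,0,0,0],[0,0,-0.3,0],[0,0,-1,0],[0,0,-2,0],[0,0,-4,0],[0,0,-6,0],[0,0,-8,0]]' 1 30
```

```text
t: 1.48
eef_pos: [0.5922, -0.0007, 0.0292]
tool_rot: [0.0, 0.895, 0.446, 0.001]
contact_force: [0.2, 0.8, 0.4]
gripper_width: 0.496
grasp_force: 0.0
t: 2.48
eef_pos: [0.5911, -0.0007, 0.1099]
tool_rot: [0.0, 0.895, 0.446, 0.0]
contact_force: [0.1, 0.0, -0.7]
gripper_width: 0.223
grasp_force: 30.7
```

```bash
python3 -m jog '[[-1,0.4,0,0],[-3,1.2,0,0],[-6,2.4,0,0],[-9,3.6,0,0],[-12,4.8,0,0],[-15,6,0,0],[-18,7.2,0,0],[-21,8.5,0,0],[-24,9.7,0,0],[-26.5,10.7,0,0],[-28,11.3,0,0],[-28,11.3,1,0],[-28,11.3,3,0],[-28,11.3,5,0],[-28,11.3,6.5,0],[-28,11.3,6.5,0],[-28,11.3,6.5,0]]'
python3 -m jog '[[0,0,0,0],[0,0,0,0],[0,0,0,0],[0,0,0,0],[0,0,-2,0],[0,0,-5,0],[0,0,-8,0],[0,0,-8,0]]' 0.1
```

```text
t: 3.9
eef_pos: [0.5124, -0.2911, 0.0426]
tool_rot: [-0.001, 0.895, 0.446, -0.001]
contact_force: [-0.6, 0.2, 0.4]
gripper_width: 0.227
grasp_force: 30.7
t: 4.57
eef_pos: [0.5162, -0.2943, 0.1294]
tool_rot: [0.004, 0.895, 0.446, 0.003]
contact_force: [1.5, -0.3, 0.5]
gripper_width: 0.451
grasp_force: 0.0
```

```bash
python3 -m jog '[[2,-0.6,0,0],[5,-1.5,0,0.05],[9,-2.7,0,0.09],[13,-3.9,0,0.09],[17,-5.1,0,0.09],[21,-6.3,0,0.09],[25,-7.5,0,0.09],[29,-8.8,0,0.09],[32,-9.7,0,0.09],[33.6,-10.2,0,0.09],[33.6,-10.2,0,0.09],[33.6,-10.2,0,0.09],[33.6,-10.2,0,0.09]]'
python3 w.py wrist2; python3 -c "
from h import *
im,P,c=cam('scene'); r=P[95:180,95:172]; m=(r[...,2]>.012)&(np.hypot(r[...,0]-.49,r[...,1]+.296)<.058); print(m.sum(), np.median(r[m],0)); print(bot.get_obs()['tool_rot'])"
```

```text
t: 5.65
eef_pos: [0.6333, 0.0351, 0.1232]
tool_rot: [0.001, 0.915, 0.404, -0.001]
contact_force: [-0.4, -1.3, -0.5]
gripper_width: 0.453
grasp_force: 0.0
[0.63329412 0.03464786 0.12330048] 0.4514319899716998
[378 273  31  51] chips 636 c [633.3  38. ] size [29.2 17.2] ang 48.0 z [36.2 37.3 38.3]
[284 240 221 232] block 10650 c [596.8   4.7] size [139.4 119.2] ang 34.2 z [21.1 22.3 23.3]
[359 275  56 129] copper 1214 c [612.6  15.1] size [86.3 27.1] ang 34.1 z [22.6 25.2 26.2]
101 [ 0.51467653 -0.29122813  0.02057364]
[ 4.82237243e-04  9.14822992e-01  4.03854599e-01 -3.50063030e-04]
```

```bash
python3 -m jog '[[0.2,-0.2,2,0],[0.2,-0.2,5,0],[0.2,-0.2,7.5,0],[0.2,-0.2,9,0],[0.2,-0.2,9.5,0],[0.2,-0.2,9.75,0],[0.2,-0.2,9.75,0],[0.2,-0.2,9.75,0]]'
python3 -m jog '[[0,0,0,0],[0,0,0,0],[0,0,0,0],[0,0,0,0],[0,0,0,0],[0,0,0,0],[0,0,-0.3,0],[0,0,-1,0],[0,0,-2,0],[0,0,-4,0],[0,0,-6,0],[0,0,-8,0],[0,0,-8.5,0]]' 1 30
```

```text
t: 6.42
eef_pos: [0.6345, 0.0397, 0.0271]
tool_rot: [0.0, 0.914, 0.405, 0.001]
contact_force: [-0.4, 0.1, 0.5]
gripper_width: 0.45
grasp_force: 0.0
t: 7.5
eef_pos: [0.6358, 0.0404, 0.115]
tool_rot: [0.001, 0.914, 0.405, 0.003]
contact_force: [0.3, 0.2, -0.2]
gripper_width: 0.197
grasp_force: 30.4
```

```bash
python3 -m jog '[[-1,0.3,0,0],[-3,0.9,0,0],[-6,1.7,0,0],[-9,2.6,0,0],[-12,3.4,0,0],[-15,4.3,0,0],[-18,5.1,0,0],[-21,6,0,0],[-24,6.9,0,0],[-27,7.7,0,0],[-30,8.6,0,0],[-33,9.4,0,0],[-35.3,10.1,0,0],[-36.3,10.4,0,0],[-36.3,10.4,2,0],[-36.3,10.4,4,0],[-36.3,10.4,6,0],[-36.3,10.4,7,0],[-36.3,10.4,7,0],[-36.3,10.4,7,0]]'
python3 -m jog '[[0,0,0,0],[0,0,0,0],[0,0,0,0],[0,0,0,0],[0,0,-2,0],[0,0,-5,0],[0,0,-8,0],[0,0,-12,0],[0,0,-16,0],[0,0,-18,0],[0,0,-18,0],[0,0,-18,0],[0,0,-18,0]]' 0.1
python3 -c "
from h import *
for n in ('scene','side'):
  im,P,c=cam(n); np.savez(n+'2',im=im,P=P); m=(P[...,2]>.012)&(P[...,2]<.06)&(np.hypot(P[...,0]-.49,P[...,1]+.296)<.06); print(n,m.sum()); k,l,s,ce=cv2.connectedComponentsWithStats(m.astype(np.uint8)); print([(s[i,4],np.median(P[l==i],0).round(3)) for i in range(1,k)])
print(bot.get_obs()['tool_rot'],bot.get_obs()['eef_pos'])"
```

```text
t: 9.17
eef_pos: [0.4666, -0.2981, 0.0404]
tool_rot: [-0.001, 0.914, 0.406, -0.0]
contact_force: [-0.0, -0.5, 0.5]
gripper_width: 0.196
grasp_force: 30.4
t: 10.25
eef_pos: [0.4665, -0.2982, 0.2203]
tool_rot: [-0.0, 0.914, 0.405, -0.0]
contact_force: [-0.7, 1.6, 0.4]
gripper_width: 0.448
grasp_force: 0.0
scene 185
[(np.int32(84), array([ 0.471, -0.299,  0.019])), (np.int32(101), array([ 0.515, -0.291,  0.021]))]
side 60
[(np.int32(1), array([ 0.505, -0.352,  0.048])), (np.int32(2), array([ 0.502, -0.354,  0.035])), (np.int32(1), array([ 0.496, -0.355,  0.023])), (np.int32(28), array([ 0.509, -0.296,  0.021])), (np.int32(27), array([ 0.464, -0.303,  0.019])), (np.int32(1), array([ 0.479, -0.237,  0.034]))]
[-1.02298603e-03  9.14127642e-01  4.05424250e-01 -8.85766695e-04] [ 0.46612102 -0.29805257  0.21939036]
```

```bash
python3 -m jog '[[1,-0.8,0,-0.05],[3,-2.3,0,-0.15],[6,-4.6,0,-0.27],[9,-6.9,0,-0.39],[12,-9.1,0,-0.51],[15,-11.4,0,-0.63],[18,-13.7,0,-0.75],[21,-16,0,-0.87],[24,-18.3,0,-0.99],[27,-20.6,0,-1.11],[30,-22.8,0,-1.23],[33,-25.1,0,-1.35],[36,-27.4,0,-1.47],[39,-29.7,0,-1.59],[42,-32,0,-1.7],[45,-34.3,0,-1.8],[47.5,-36.2,0,-1.9],[48.5,-36.9,0,-1.93],[48.5,-36.9,0,-1.93],[48.5,-36.9,0,-1.93]]' 0
python3 - <<'E'
from m import *
im,P,c=cam("wrist"); save("wrist3",cv2.resize(im,(800,600)))
o=bot.get_obs(); print(o["eef_pos"],o["tool_rot"],o["q"].round(2))
z=P[...,2]
m=(abs(z-.1)<.006)&(np.hypot(P[...,0]-.55,P[...,1]-.295)<.08)
k,l,s,_=cv2.connectedComponentsWithStats(m.astype(np.uint8))
for i in range(1,k):
    if s[i,4]>50: print(s[i,:4]*800//512, np.median(im[l==i],0)); rect("p",P[l==i])
rect("stand",P[(abs(z-.035)<.003)&(np.hypot(P[...,0]-.55,P[...,1]-.295)<.09)])
E
```

```text
t: 12.02
eef_pos: [0.5182, 0.3086, 0.2198]
tool_rot: [-0.001, 0.187, 0.982, -0.001]
contact_force: [0.2, -0.2, -0.1]
gripper_width: 0.498
grasp_force: 0.0
[0.51868766 0.30715327 0.21993097] [-4.70968988e-04  1.87867013e-01  9.82193811e-01 -1.03997833e-03] [-0.36  0.4  -0.36  1.73  0.16  1.05  0.42]
[389 268  25  39] [ 46.  90. 152.]
p 366 c [516.7 308.4] size [15.2 24.3] ang 68.2 z [ 98.9 100.3 101.4]
[387 379  23  34] [210.  32.  25.]
p 310 c [589.9 277.9] size [15.5 23.7] ang 67.8 z [ 96.5 100.4 101.4]
stand 4176 c [553.7 292.6] size [ 60.2 150.4] ang 67.3 z [34.2 35.4 36.6]
```

View pics/wrist3.png

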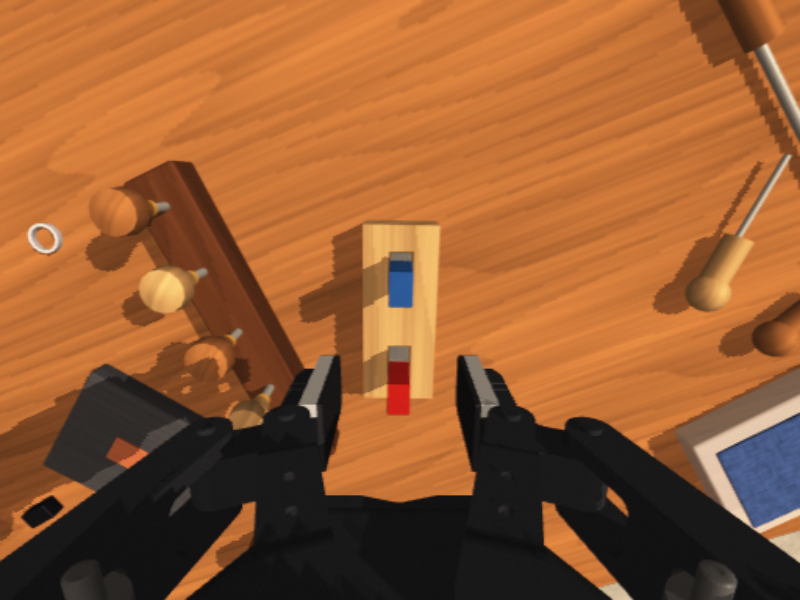

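Blue punch at (400,285) is the one meant, red at (398,385) stays. Descending over blue.

```bash
python3 -m jog '[[0.1,0,2,0],[0.1,0,5,0],[0.1,0,8,0],[0.1,0,11,0],[0.1,0,13.5,0],[0.1,0,15.2,0],[0.1,0,16,0],[0.1,0,16.2,0],[0.1,0,16.2,0],[0.1,0,16.2,0],[0.1,0,16.2,0]]'
python3 -m jog '[[0,0,0,0],[0,0,0,0],[0,0,0,0],[0,0,0,0],[0,0,0,0],[0,0,0,0],[0,0,0,0],[0,0,0,0]]' 1 30
```

```text
t: 12.98
eef_pos: [0.5191, 0.3092, 0.0603]
tool_rot: [0.001, 0.188, 0.982, 0.001]
contact_force: [0.4, -1.0, 1.0]
gripper_width: 0.499
grasp_force: 0.0
t: 13.65
eef_pos: [0.5187, 0.3093, 0.0597]
tool_rot: [0.0, 0.187, 0.982, 0.0]
contact_force: [-1.0, 0.4, 6.8]
gripper_width: 0.185
grasp_force: 31.1
```

```bash
python3 -m jog '[[0,0,0,0],[0,0,0,0],[0,0,0,0],[0,0,-0.2,0],[0,0,-0.6,0],[0,0,-1.2,0],[0,0,-2,0],[0,0,-3,0],[0,0,-4.5,0],[0,0,-6,0],[0,0,-8,0],[0,0,-10,0],[0,0,-12,0],[0,0,-13.5,0],[0,0,-14.2,0],[0,0,-14.5,0],[0,0,-14.5,0],[0,0,-14.5,0],[0,0,-14.5,0],[0,0,-14.5,0]]' 1 70
cat > p.py <<'E'
from m import *
o=bot.get_obs(); print(o["eef_pos"],o["tool_rot"],o["contact_force"].round(1))
e=o["eef_pos"]
for n in("scene","side"):
    im,P,c=cam(n); hsv=cv2.cvtColor(im,cv2.COLOR_RGB2HSV); z=P[...,2]
    m=(np.hypot(P[...,0]-e[0],P[...,1]-e[1])<.03)&(z<e[2]-.004)&(z>max(e[2]-.1,.029))
    print(n,m.sum()); 
    if m.sum()>10:
        p=P[m]; print("z range",np.percentile(p[:,2],[1,99]).round(4))
        for a in np.arange(.005,.06,.008):
            q=p[abs(e[2]-a-p[:,2])<.004]
            if len(q)>3: print(round(-a,3),len(q),((q.min(0)+q.max(0))/2).round(4)[:2])
    np.savez(n+"3",im=im,P=P)
E
python3 p.py
```

```text
t: 15.32
eef_pos: [0.5177, 0.3086, 0.2027]
tool_rot: [-0.001, 0.187, 0.982, -0.001]
contact_force: [-0.5, -0.1, -2.2]
gripper_width: 0.179
grasp_force: 68.4
[0.51766312 0.30857165 0.20269305] [-7.20179797e-04  1.87258344e-01  9.82310215e-01 -6.60582251e-04] [-0.5 -0.1 -2.2]
scene 143
z range [0.1549 0.1983]
-0.005 20 [0.5252 0.3037]
-0.013 31 [0.5278 0.3038]
-0.021 32 [0.5187 0.3034]
-0.029 28 [0.5284 0.3034]
-0.037 15 [0.5269 0.3038]
-0.045 17 [0.5262 0.3042]
side 104
z range [0.1538 0.1975]
-0.005 11 [0.5079 0.3129]
-0.013 20 [0.5096 0.3133]
-0.021 22 [0.5136 0.3129]
-0.029 27 [0.5155 0.314 ]
-0.037 4 [0.5134 0.3131]
-0.045 20 [0.5149 0.312 ]
```

```bash
python3 -m jog '[[-0.3,-0.4,0,-0.02],[-1,-1.4,0,-0.06],[-2,-2.7,0,-0.12],[-3.5,-4.8,0,-0.2],[-5,-6.8,0,-0.28],[-6.5,-8.9,0,-0.36],[-8,-10.9,0,-0.44],[-9.5,-13,0,-0.52],[-11,-15.1,0,-0.6],[-12.5,-17.1,0,-0.68],[-14,-19.2,0,-0.76],[-15.5,-21.2,0,-0.84],[-16.8,-23,0,-0.9],[-17.8,-24.4,0,-0.95],[-18.4,-25.2,0,-0.97],[-18.5,-25.4,0,-0.974],[-18.5,-25.4,0,-0.974],[-18.5,-25.4,0,-0.974],[-18.5,-25.4,0,-0.974],[-18.5,-25.4,0,-0.974]]'
python3 -m jog '[[0,0,0.5,0],[0,0,1.5,0],[0,0,3,0],[0,0,4.5,0],[0,0,6,0],[0,0,7.2,0],[0,0,7.8,0],[0,0,8,0],[0,0,8,0],[0,0,8,0],[0,0,8,0],[0,0,8,0],[0,0,8,0]]'
python3 p.py
python3 - <<'E'
from h import *
a=np.load("scene3.npz")["im"]; b=np.load("side3.npz")["im"]
f=lambda i,r:cv2.resize(i[r[0]:r[1],r[2]:r[3]],(400,400),interpolation=cv2.INTER_CUBIC)
save("hover",np.hstack([f(a,(140,240,205,305)),f(b,(130,230,200,300))]))
im,P,c=cam("wrist"); save("hoverw",im)
E
```

```text
t: 17.08
eef_pos: [0.5965, 0.0061, 0.2039]
tool_rot: [0.0, -0.295, 0.956, 0.0]
contact_force: [-0.7, 0.0, -1.0]
gripper_width: 0.177
grasp_force: 68.4
t: 18.17
eef_pos: [0.5971, 0.0047, 0.1244]
tool_rot: [0.001, -0.294, 0.956, -0.0]
contact_force: [0.2, -0.5, -0.5]
gripper_width: 0.178
grasp_force: 68.3
[0.59712317 0.0047037  0.12444724] [ 5.37651713e-04 -2.94117037e-01  9.55769246e-01 -1.64361071e-04] [ 0.2 -0.5 -0.5]
scene 95
z range [0.0771 0.1197]
-0.005 8 [0.6059 0.0072]
-0.013 23 [0.6066 0.0058]
-0.021 24 [0.6036 0.0041]
-0.029 22 [0.6014 0.0024]
-0.037 7 [0.604  0.0034]
-0.045 11 [0.6053 0.0068]
side 96
z range [0.0752 0.1179]
-0.005 10 [0.5961 0.0073]
-0.013 19 [0.595 0.009]
-0.021 22 [0.5921 0.009 ]
-0.029 16 [0.5916 0.0079]
-0.037 10 [0.5948 0.0079]
-0.045 17 [0.5919 0.0074]
```

View pics/hover.png

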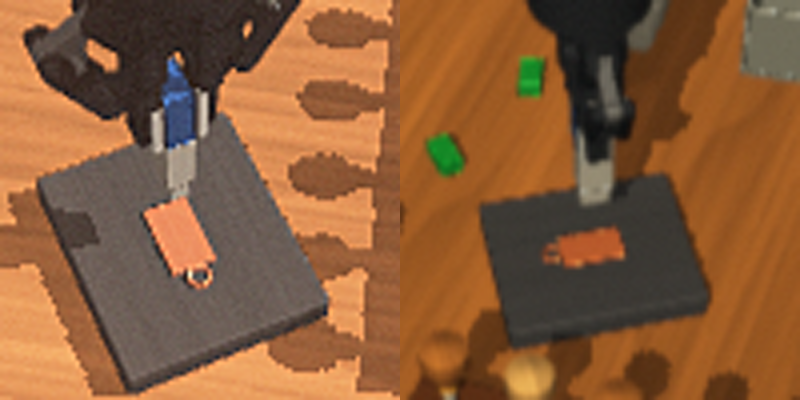

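The hover crop shows the cleared blank (left 180,240; right 590,247) with the punch upright over it. Now I measure the punch against the blank in each camera.

```bash
cat > fit.py <<'E'
from m import *
from scipy.optimize import least_squares
o=bot.get_obs(); e=o["eef_pos"]; _,a,b,_=o["tool_rot"]
yaw=np.degrees(np.arctan2(2*a*b,a*a-b*b)); print("tcp",e.round(4),"tool x yaw",yaw.round(2)%180,"F",o["contact_force"].round(1), "tilt",o["tool_rot"].round(4))
def sd(p,c,th,h):
    d=p-c; R=np.array([[np.cos(th),-np.sin(th)],[np.sin(th),np.cos(th)]]); q=np.abs(d@R)-h
    return np.linalg.norm(np.maximum(q,0),axis=1)+np.minimum(q.max(1),0)
def box(p,h,c0,th0):
    r=least_squares(lambda x:np.r_[sd(p,x[:2]/1000,x[2],h)*1000,(x[2]-th0)*5],[*(np.array(c0)*1000),th0],loss="soft_l1",f_scale=.5,diff_step=1e-4)
    return r.x[:2],np.degrees(r.x[2]),r.cost/len(p)
for n in("scene","side","wrist"):
    im,P,c=cam(n); z=P[...,2]; hsv=cv2.cvtColor(im,cv2.COLOR_RGB2HSV); dx,dy=P[...,0]-e[0],P[...,1]-e[1]
    m=(abs(z-.0245)<.004)&(hsv[...,1]>110)&(np.hypot(P[...,0]-.597,P[...,1]-.005)<.05)
    k,l,s,_=cv2.connectedComponentsWithStats(m.astype(np.uint8)); m=l==1+np.argmax(s[1:,4])
    p=P[m]; u=np.radians(34.2); U=np.array([np.cos(u),np.sin(u)]); V=np.array([-U[1],U[0]])
    s1=p[:,:2]@U; s2=p[:,:2]@V; c1=s1.min()+.022; body=s1<s1.min()+.0445  # exclude loop at +U end
    rect("  blank(no loop) "+n,p[body]); 
    w=(np.hypot(dx,dy)<.03)&(z<e[2]-.004)&(z>e[2]-.033); q=P[w]; q=q[np.isfinite(q).all(1)]
    if len(q)>15: print("  punch",n,len(q),*[np.round(v,2) for v in box(q[:,:2],np.array([.012,.008]),e[:2],np.radians(yaw))])
    t=P[(np.hypot(dx,dy)<.03)&(z<e[2]-.02)&(z>.03)]; print("  punch bottom z",np.percentile(t[:,2],1).round(4) if len(t) else None)
    r=(abs(z-.022)<.002)&(hsv[...,1]<110)&(np.hypot(P[...,0]-.597,P[...,1]-.005)<.1)
    k,l,s,_=cv2.connectedComponentsWithStats(r.astype(np.uint8)); rect("  block",P[l==1+np.argmax(s[1:,4])])
E
python3 fit.py
```

```text
tcp [0.5969 0.0047 0.1241] tool x yaw 34.21000000000001 F [-0.3 -0.2 -2.1] tilt [ 2.000e-04 -2.941e-01  9.558e-01 -1.000e-04]
  blank(no loop) scene 203 c [597.6   5.1] size [44.6 26.8] ang 32.2 z [23.  25.5 27.5]
  punch scene 79 [596.34   2.55] -145.4 0.06
  punch bottom z 0.0751
  block 2097 c [599.    5.3] size [140. 119.] ang 34.3 z [20.8 22.5 23.8]
  blank(no loop) side 133 c [595.4   6.1] size [44.4 31.2] ang 37.8 z [21.6 25.1 27.3]
  punch side 70 [594.79   3.02] -147.67 0.24
  punch bottom z 0.0757
  block 1087 c [595.3   8.6] size [139.1 119.2] ang 34.4 z [20.4 22.2 23.8]
  blank(no loop) wrist 851 c [595.6   4.4] size [43.  26.3] ang 33.4 z [22.8 25.2 26.4]
  punch wrist 387 [594.74   1.88] -145.59 0.02
  punch bottom z 0.0744
  block 13365 c [596.1   4.4] size [137.8 118.7] ang 34.2 z [21.2 22.3 23.4]
```

View pics/hoverw.png

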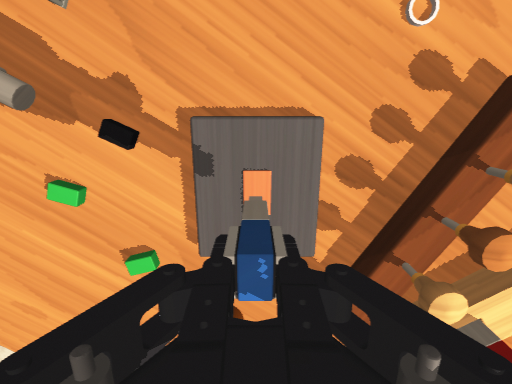

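```bash
python3 -m jog '[[-0.1,0.05,0.3,0],[-0.2,0.1,1,0],[-0.27,0.14,1.7,0],[-0.27,0.14,2,0],[-0.27,0.14,2,0],[-0.27,0.14,2,0],[-0.27,0.14,2,0],[-0.27,0.14,2,0],[-0.27,0.14,2,0],[-0.27,0.14,2,0]]'
python3 fit.py
```

```text
t: 19.3
eef_pos: [0.5984, 0.0073, 0.1041]
tool_rot: [0.0, -0.294, 0.956, -0.0]
contact_force: [-0.3, -0.0, -1.6]
gripper_width: 0.179
grasp_force: 68.3
tcp [0.5984 0.0073 0.1041] tool x yaw 34.21000000000001 F [-0.3 -0.  -1.6] tilt [ 2.000e-04 -2.941e-01  9.558e-01 -1.000e-04]
  blank(no loop) scene 168 c [596.6   3.9] size [44.4 26.4] ang 33.4 z [23.2 25.5 27.3]
  punch scene 71 [597.7    5.19] -145.95 0.13
  punch bottom z 0.0563
  block 2026 c [599.    5.2] size [140.3 119.1] ang 34.1 z [20.8 22.5 23.8]
  blank(no loop) side 129 c [595.5   5.3] size [43.9 34.9] ang 35.7 z [22.2 24.9 27.2]
  punch side 63 [596.45   5.72] -147.72 0.29
  punch bottom z 0.0545
  block 1036 c [595.5   7.7] size [138.7 117.9] ang 34.4 z [20.4 22.2 23.8]
  blank(no loop) wrist 919 c [596.3   4.3] size [43.8 26.9] ang 34.8 z [23.2 25.2 26.4]
  punch wrist 382 [596.29   4.45] -145.65 0.02
  punch bottom z 0.0546
  block 15491 c [595.8   4.2] size [138.6 118.6] ang 34.2 z [21.2 22.3 23.4]
```

Centred within about 1 mm and aligned at 34.2°. Descending 19.5 mm to leave a 10 mm gap.

```bash
python3 -m jog '[[0,0,0.2,0],[0,0,0.6,0],[0,0,1.1,0],[0,0,1.5,0],[0,0,1.8,0],[0,0,1.95,0],[0,0,1.95,0],[0,0,1.95,0],[0,0,1.95,0],[0,0,1.95,0],[0,0,1.95,0],[0,0,1.95,0]]'
python3 fit.py
python3 - <<'E'
from h import *
f=lambda n,r:cv2.resize(cam(n)[0][r[0]:r[1],r[2]:r[3]],(400,400),interpolation=cv2.INTER_CUBIC)
save("final",np.hstack([f("scene",(140,240,205,305)),f("side",(130,230,200,300))]))
E
```

```text
t: 20.45
eef_pos: [0.5983, 0.0074, 0.0844]
tool_rot: [0.0, -0.294, 0.956, -0.0]
contact_force: [0.1, -0.4, -2.3]
gripper_width: 0.176
grasp_force: 68.3
tcp [0.5983 0.0074 0.0844] tool x yaw 34.21000000000001 F [ 0.1 -0.4 -2.3] tilt [ 1.000e-04 -2.941e-01  9.558e-01 -0.000e+00]
  blank(no loop) scene 138 c [597.5   5. ] size [44.3 26.5] ang 33.9 z [23.  25.4 27.8]
  punch scene 61 [597.74   5.25] -143.97 0.1
  punch bottom z 0.0349
  block 1922 c [599.6   5.4] size [139.2 119. ] ang 34.0 z [20.8 22.5 23.7]
  blank(no loop) side 109 c [595.8   5.3] size [44.3 32.6] ang 33.7 z [21.7 24.7 27.5]
  punch side 65 [596.11   5.45] -142.37 0.25
  punch bottom z 0.0346
  block 1016 c [595.3   8.3] size [138.3 118.8] ang 34.6 z [20.5 22.2 23.8]
  blank(no loop) wrist 903 c [595.    4.1] size [41.5 26.5] ang 33.3 z [23.  25.2 26.3]
  punch wrist 386 [596.31   4.43] -145.73 0.02
  punch bottom z 0.0352
  block 17552 c [593.8   2.9] size [132.6 118.7] ang 34.2 z [21.2 22.3 23.3]
```

View pics/final.png

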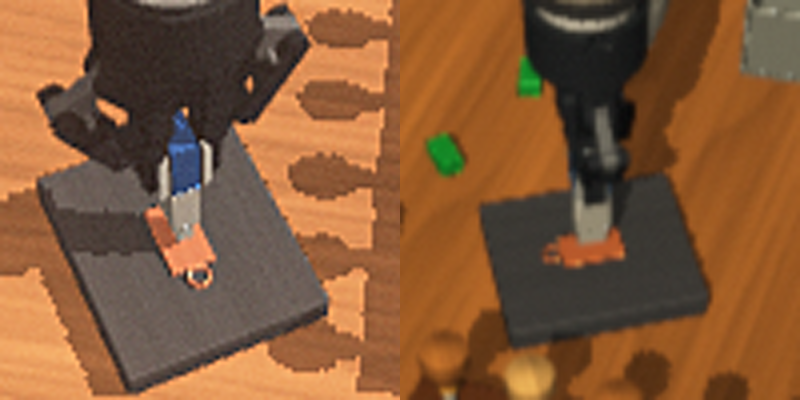

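The final views show the punch (left 184,213; right 592,220) upright over the middle of the blank, its underside at 35 mm, offset under 1 mm in the scene and side fits. Handing in.

```bash
python3 -c "from station import bot; print(bot.hand_in())"
```

```text
the job is handed in; nothing more can be done
None
```

Both chips are in the scrap bin, and the arm is holding the blue punch still and upright about 10 mm above the blank, lined up with its long side and centred to about 1 mm by camera; the job was handed in at about 21 s.

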